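# Stop the blender base with its interlocked keys

### The job

The blender base on the worktop was left switched to slow: its white key is latched down. Switch it off for the jug to go back on: press the red stop key all the way in from above so that it stays down by itself and the white key pops up, then let go. Do not press the blue key.

Things in the scene. Friction and masses are not known exactly. Their poses are not given: they have to be found in the camera images.
- base: Black blender motor base, jug off, fixed to the worktop. Origin on the worktop under the middle key; the red, white and blue keys stand in any order at y = -52, 0, +52 mm. Key deck 88 x 180 mm (x by y) round the origin, 55 mm high; behind it (x = 35 to 135 mm, 160 mm wide) the motor housing, 78 mm high, its steel jug seat and coupling 96 mm. z up.
- key_red_top (a point): Middle of the top face of the red key (the stop key, marked with a white square), a rounded cap 44 x 36 mm (base's x by y). Up at the start (z = 75 mm); to be pressed. Sprung, moves straight down 14 mm to its end stop (z = 61 mm) with 1 to 2 N, for moments up to 5 N; past 11.5 mm a hidden latch catches it and it then stays at z = 63.5 mm, and the key that was down before pops up.
- key_white_top (a point): Middle of the top face of the white key (slow, marked with one black dot), a rounded cap 44 x 36 mm (base's x by y). Latched down at the start (z = 63.5 mm); springs up to z = 75 mm as another key is pressed in.
- key_blue_top (a point): Middle of the top face of the blue key (fast, marked with two white dots), a rounded cap 44 x 36 mm (base's x by y). Up at the start (z = 75 mm) and to be left up.

How it is judged:
By the outcome, as a careful person would: the job done as asked, in the order asked, and still so for the second after the job is handed in, with the robot touching nothing.
It also fails if it takes over 29 s, if anything falls off the work surface, if the arm or the gripper's body presses on something with over 40 N, if the wrist force passes 120 N, or if a joint passes its speed limit or range.

### The arm

A 6-joint arm with a two-finger parallel gripper is mounted at the origin on a cart in front of the work surface, level with it; the furniture and walls round the work are solid. World frame = base frame: x ahead of the robot, y to its left, z up, the work surface at z = 0. Lengths are in m, angles in degrees, forces in N, time in s.
With the tool pointing down it reaches from about 0.4 to 0.925 m from the base axis. Payload 12.5 kg.
Tool frame: the origin (TCP) lies at the very end of the fingers, on their centre line; the grasp point (between the pads) lies 19 mm behind it; z points along the fingers, y is the line along which they close (so a half turn about z gives the same grasp; the last joint's range is limited). The gripper opens to 95 mm and grips with 3 to 60 N. Pads are 20 mm wide; open, the fingers measure 119 mm over their backs; the gripper's body (75 mm by 180 mm) begins 59 mm behind the grasp point.
Start: joints at [-79.045, 28.126, 89.318, -0, 62.55, -6.05], TCP at [0.183, -0.598, 0.215] pointing down, gripper open.
Joint ranges: [-177.58, 177.58], [-47.91, 125.51], [2.72, 160], [-65.01, 245.01], [3.68, 167.84], [-153.87, 153.87]. Speed limits (degrees/s): [127.2, 127.2, 159.86, 180, 180, 180].

### API

Orientations are given as [roll, pitch, yaw] about the fixed x, y, z axes, in that order (R = Rz(yaw) Ry(pitch) Rx(roll)).
In Python, from station import sensors, snapshot, sign_off gives the robot as it stands.
- The arm moves only by the tool drive_tool, never from a script. Its arguments are lists of equal length, an entry for each row: "offset": the shift along the tool's x, y, z in units of 30 mm (1.0 is 30 mm), a list of three; "rot": the turn, a rotation vector about the tool's x, y, z in units of 6 degrees (1.0 is 6 degrees), a list of three; "fingers": the gripper's target within -1 to 1 (fully open at 1, half-way at 0, shut at -1). A call has 1 to 20 rows; each row is the pose to reach, as a shift and turn from the pose commanded when the call began, along the tool's axes at that moment; what a row does not reach only later rows make up. A row lasts 1/12 s, in which the tool goes at most 41.7 mm and 7.16 degrees, less where a joint would pass 70% of its speed; a pose out of reach is approached as far as the arm can. A call with a gripper value outside its range is refused whole. The fingers move at their own pace and stop on an object; "force" is the grip in N (left out, the last holds). Time passes only in rows, so rows that repeat a pose let the fingers close. It gives the time, the measured TCP pose, the force, the opening and the grip force at its end, in the units of the state.
- sensors.observe(): the state, without advancing time (a new reading comes with each control period).
- snapshot(name): name is "scene" or "top"; returns a dict with "frame" (384x512x3 uint8, blue, green, red), "fx", "fy", "cx", "cy" (pixels), "R" (3x3) and "t" (3): a world point X has camera coordinates R X + t. Camera axes: x right, y down, z forward; pixel columns grow to the right and rows downward; lengths in m; the calibration is good to about 2 mm. A picture is of the moment at which its call begins. There is no depth.
- sign_off(): hands the job in; it is judged then, once.
The state is a dict: "t": time; "q": joint angles; "joint_velocities": joint speeds; "joint_torque": joint torques, N m; "ee_pos": TCP position; "tcp_rot": TCP orientation; "contact_force": force on the tool from outside, world axes, zero at the start; "moment": the same for the moment, N m; "finger_gap": opening from 0.0 (shut) to 1.0 (fully open); "gripper_force": force on a finger pad.
Only numpy, scipy, OpenCV 4.12 (cv2) and the standard library are available. Lean on these libraries where they do the work, as an engineer would, in place of code of your own. Each camera call takes 0.05 s, during which the arm holds its last target. There are 200 camera calls.

## Working session

There is one attempt and no reset: what is moved stays moved. The work goes in short steps, Python scripts to look and compute and a tool call to move; the robot and the scene stay as the last step left them, time stands still between calls to the robot, and variables do not carry over. Pictures are saved under pics/ and viewed, at most 10 in all, crops included, and the job is handed in when it is done.

Besides the shell and the picture viewer there is one more tool, called after "Emit:" in YAML: its name, and indented under it one key for each argument. drive_tool: Moves the arm, as the interface text tells. Its arguments: {"type":"object","properties":{"offset":{"type":"array"},"rot":{"type":"array"},"fingers":{"type":"array"},"force":{"type":"number"}},"required":["offset","rot","fingers"]}

```bash
mkdir -p pics
python3 - <<'E'
from station import sensors, snapshot
import cv2,numpy as np
for n in("top","scene"):
    s=snapshot(n); cv2.imwrite(f"pics/{n}0.png",s["frame"]); np.savez(f"{n}0.npz",**s)
    print(n,s["fx"],s["fy"],s["cx"],s["cy"],np.round(s["R"],3).tolist(),s["t"])
o=sensors.observe();print(o["t"],o["ee_pos"],o["tcp_rot"],o["finger_gap"])
E
```

```text
top 433.4110027931738 433.4110027931738 250.03965980708966 192.20642195239552 [[0.021, -1.0, -0.004], [-0.996, -0.021, -0.088], [0.088, 0.006, -0.996]] [-0.09779814  0.46329456  0.88488098]
scene 447.7441417857649 447.7441417857649 251.67347403664877 195.6966988665637 [[0.482, -0.876, -0.006], [-0.451, -0.242, -0.859], [0.751, 0.417, -0.512]] [-0.29700935  0.25787575  0.57157309]
0.1 [ 0.18275109 -0.59748072  0.21410536] [-1.79943419e+02 -5.18552372e-03  1.70040244e+01] 0.999403930161123
```

View pics/top0.png

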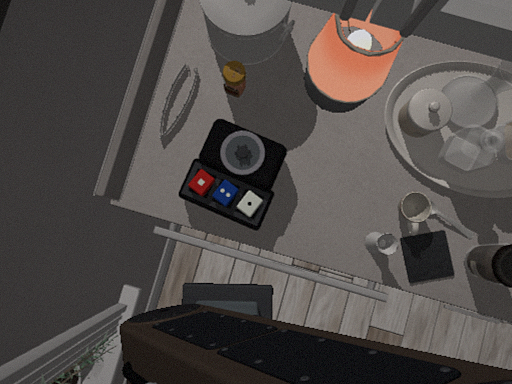

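View pics/scene0.png

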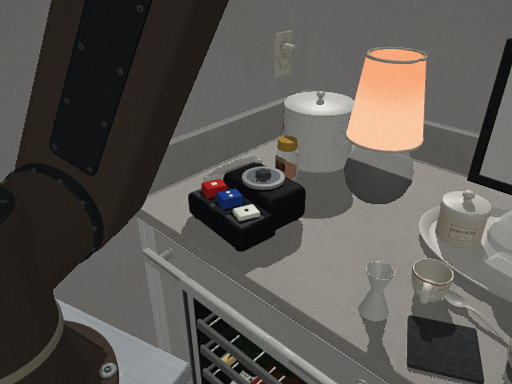

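The top view shows the keys in the order red (201,182), blue (226,193, in the middle) and white (249,204). In the scene view they are at about (214,187), (230,199) and (246,212).

```bash
cat > h.py <<'E'
import numpy as np,cv2
def ray(s,uv,z):
    d=s["R"].T@np.array([(uv[0]-s["cx"])/s["fx"],(uv[1]-s["cy"])/s["fy"],1]); c=-s["R"].T@s["t"]
    return c+d*(z-c[2])/d[2]
def proj(s,X):
    p=s["R"]@X+s["t"]; return np.array([s["fx"]*p[0]/p[2]+s["cx"],s["fy"]*p[1]/p[2]+s["cy"]])
E
python3 - <<'E'
from h import *
G={"top":[(201,182),(226,193),(249,204)],"scene":[(214,187),(230,199),(246,212)]}
for n in G:
    s=np.load(n+"0.npz"); f=s["frame"].astype(int); b,g,r=f[...,0],f[...,1],f[...,2]
    M=[(r>90)&(r>1.8*g),(b>70)&(b>1.5*r),(f.min(2)>120)]
    P=[]
    for m,(u,v),z in zip(M,G[n],(.075,.075,.0635)):
        w=np.zeros(m.shape,np.uint8); w[v-16:v+17,u-17:u+18]=1
        k,l,st,c=cv2.connectedComponentsWithStats((m&(w>0)).astype(np.uint8)); i=1+np.argmax(st[1:,4])
        hull=cv2.convexHull(np.argwhere(l==i)[:,::-1].astype(np.int32)); mm=cv2.moments(hull)
        uv=np.array([mm["m10"],mm["m01"]])/mm["m00"]
        X=ray(s,uv,z);P.append(X);print(n,np.round(uv,1),st[i],np.round(X,4), np.round(cv2.minAreaRect(hull),1) if 0 else cv2.minAreaRect(hull))
    print([np.linalg.norm((P[i+1]-P[i])[:2]) for i in(0,1)], np.degrees(np.arctan2(*(P[0]-P[2])[[1,0]]))-90)
for n in G:
    s=np.load(n+"0.npz");u,v=G[n][1];cv2.imwrite(f"pics/{n}_c.png",cv2.resize(s["frame"][v-50:v+50,u-60:u+60],None,fx=5,fy=5,interpolation=2))
a=cv2.imread("pics/top_c.png");b=cv2.imread("pics/scene_c.png");cv2.imwrite("pics/c.png",cv2.resize(np.hstack([a,b]),(800,333)))
E
```

```text
top [200.6 181.4] [188 169  26  26 312] [0.4796 0.0094 0.075 ] ((200.53660583496094, 181.3292694091797), (16.554418563842773, 21.083457946777344), 38.65980529785156)
top [224.7 191.8] [212 180  26  25 321] [ 0.4601 -0.0386  0.075 ] ((224.7073211669922, 191.86585998535156), (16.86676597595215, 21.083457946777344), 38.65980911254883)
top [249.  202.8] [237 191  25  25 325] [ 0.4403 -0.0866  0.0635] ((248.94236755371094, 202.7248992919922), (16.645103454589844, 20.60822296142578), 37.5685920715332)
[np.float64(0.05174613325830344), np.float64(0.05191284044636187)] -22.30291792259976
scene [213.3 187.3] [202 179  25  19 291] [0.4642 0.0018 0.075 ] ((214.11766052246094, 187.47059631347656), (16.00735092163086, 23.768491744995117), 75.96376037597656)
scene [229.3 198.1] [217 189  26  20 372] [ 0.4437 -0.0474  0.075 ] ((229.56556701660156, 197.77867126464844), (17.349729537963867, 25.022546768188477), 76.75948333740234)
scene [246.3 211.7] [233 204  27  16 279] [ 0.4331 -0.0901  0.0635] ((246.26962280273438, 211.6685028076172), (13.266711235046387, 25.109312057495117), 77.00537872314453)
[np.float64(0.05328974369452292), np.float64(0.04397226423404265)] -18.641821078342346
```

View pics/c.png

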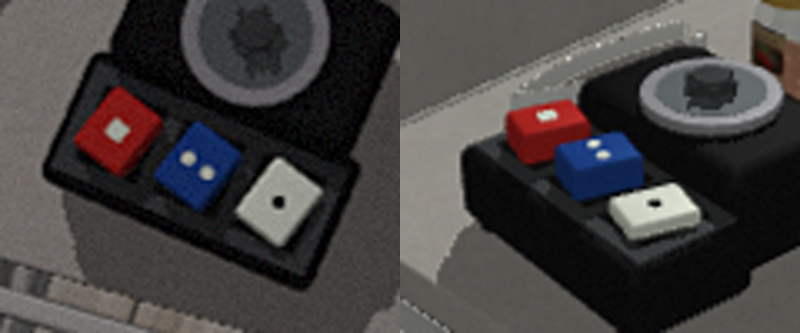

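The keys fit: the top view gives spacings of 51.8 mm against 52. Red top is at about (0.478, 0.009), a reach of 0.478 m, and the base yaw is about -22°. I'll rise first, then travel with the fingers closing, turned so the closing line runs along the key's long side.

Emit:
drive_tool:
  offset:
    - [0,0,-1.3]
    - [0,0,-2.6]
    - [0,0,-4]
    - [0,0,-4]
    - [1,-1,-4]
    - [2,-2.1,-4]
    - [3,-3.2,-4]
    - [4,-4.3,-4]
    - [5,-5.4,-4]
    - [6,-6.4,-4]
    - [7,-7.5,-4]
    - [8,-8.6,-4]
    - [9,-9.7,-4]
    - [10,-10.8,-4]
    - [11,-11.8,-4]
    - [12,-12.9,-4]
    - [13,-14,-4]
    - [14,-15,-4]
    - [15,-16.1,-4]
    - [15.3,-16.5,-4]
  rot:
    - [0,0,0]
    - [0,0,0]
    - [0,0,0]
    - [0,0,0]
    - [0,0,-0.5]
    - [0,0,-1]
    - [0,0,-1.5]
    - [0,0,-2]
    - [0,0,-2.5]
    - [0,0,-3]
    - [0,0,-3.6]
    - [0,0,-4.2]
    - [0,0,-4.8]
    - [0,0,-5.4]
    - [0,0,-6]
    - [0,0,-6.6]
    - [0,0,-7.2]
    - [0,0,-7.8]
    - [0,0,-8.4]
    - [0,0,-8.4]
  fingers: [-1,-1,-1,-1,-1,-1,-1,-1,-1,-1,-1,-1,-1,-1,-1,-1,-1,-1,-1,-1]

```text
t: 1.77
ee_pos: [0.4739, 0.0043, 0.3344]
tcp_rot: [180.0, 0.0, 67.6]
contact_force: [-0.1, -1.2, 0.1]
finger_gap: 0.004
gripper_force: 0.0
```

Emit:
drive_tool:
  offset:
    - [0,0,1]
    - [0,0,2]
    - [0,0,3]
    - [0,0,4]
    - [0,0,5]
    - [0,0,6]
    - [0,0,6.8]
    - [0,0,7.4]
    - [0,0,7.4]
    - [0,0,7.4]
  rot:
    - [0,0,0]
    - [0,0,0]
    - [0,0,0]
    - [0,0,0]
    - [0,0,0]
    - [0,0,0]
    - [0,0,0]
    - [0,0,0]
    - [0,0,0]
    - [0,0,0]
  fingers: [-1,-1,-1,-1,-1,-1,-1,-1,-1,-1]

```text
t: 2.6
ee_pos: [0.4732, 0.0022, 0.1122]
tcp_rot: [-179.9, 0.0, 67.4]
contact_force: [0.4, 0.2, 0.4]
finger_gap: 0.007
gripper_force: 0.0
```

Run:
```python
from station import sensors, snapshot
from h import *
s=snapshot("scene"); t=snapshot("top"); o=sensors.observe(); e=np.array(o["ee_pos"]);print(e,o["tcp_rot"],o["contact_force"])
for n,q in(("scene",s),("top",t)):print(n,proj(q,e),proj(q,np.array([.478,.009,.075])))
a=cv2.resize(s["frame"][130:250,160:310],None,fx=4,fy=4,interpolation=2)
cv2.imwrite("pics/near.png",a)
```

```text
[0.47397996 0.00212062 0.11355748] [ 1.79927905e+02 -1.55210064e-02  6.74065728e+01] [-0.50271864  0.22180221  0.41459201]
scene [214.99168874 167.84387613] [214.11844623 183.45190188]
top [201.97104944 182.20299982] [200.78557377 182.27301193]
```

View pics/near.png

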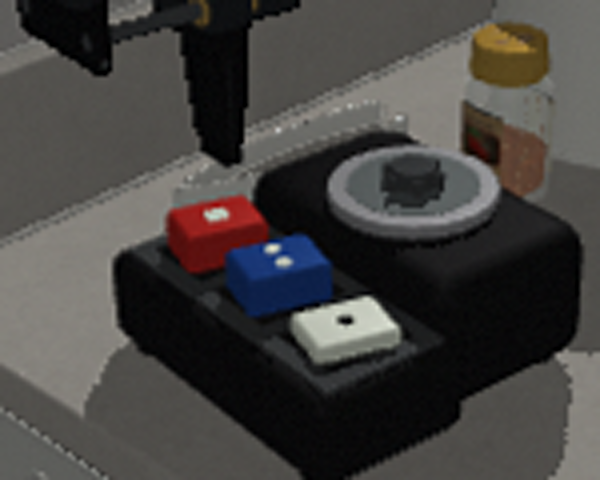

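The white square is at crop (216,214), which is full-frame (214,183.5). That matches the projected estimate (214.1,183.5), so the red position is confirmed in both views. The tip stopped about 4 mm short in x and 7 mm short in y, so I'll correct that and come down to just above the key.

Emit:
drive_tool:
  offset:
    - [0.15,0,0]
    - [0.3,0.05,0]
    - [0.3,0.05,0.5]
    - [0.3,0.05,1]
    - [0.3,0.05,1]
    - [0.3,0.05,1]
  rot:
    - [0,0,0]
    - [0,0,0]
    - [0,0,0]
    - [0,0,0]
    - [0,0,0]
    - [0,0,0]
  fingers: [-1,-1,-1,-1,-1,-1]

```text
t: 3.2
ee_pos: [0.4785, 0.0102, 0.0829]
tcp_rot: [-180.0, 0.0, 67.4]
contact_force: [0.1, 1.0, 0.1]
finger_gap: 0.004
gripper_force: 0.0
```

Run:
```python
from station import sensors, snapshot
from h import *
s=snapshot("scene"); o=sensors.observe(); print(o["ee_pos"],o["contact_force"])
cv2.imwrite("pics/near2.png",cv2.resize(s["frame"][130:250,160:310],None,fx=4,fy=4,interpolation=2))
```

```text
[0.47872918 0.01005977 0.08331029] [ 1.09525562 -0.63918329  0.18140177]
```

View pics/near2.png

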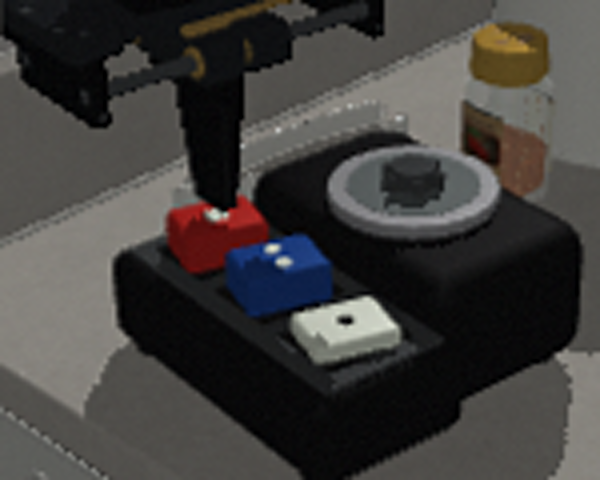

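The tip hangs over the middle of the red key at crop (218,205), clear of blue. Now press down in small steps.

Emit:
drive_tool:
  offset:
    - [0,0,0.2]
    - [0,0,0.35]
    - [0,0,0.5]
    - [0,0,0.6]
    - [0,0,0.68]
    - [0,0,0.72]
    - [0,0,0.74]
    - [0,0,0.74]
  rot:
    - [0,0,0]
    - [0,0,0]
    - [0,0,0]
    - [0,0,0]
    - [0,0,0]
    - [0,0,0]
    - [0,0,0]
    - [0,0,0]
  fingers: [-1,-1,-1,-1,-1,-1,-1,-1]

```text
t: 3.92
ee_pos: [0.4787, 0.0098, 0.061]
tcp_rot: [179.9, -0.0, 67.4]
contact_force: [-1.3, -0.8, 11.8]
finger_gap: 0.003
gripper_force: 5.5
```

At z = 0.061 with 12 N, the key is on its end stop. I'll back off and check.

Emit:
drive_tool:
  offset:
    - [0,0,0]
    - [0,0,-0.2]
    - [0,0,-0.5]
    - [0,0,-1]
    - [0,0,-2]
    - [0,0,-3]
    - [0,0,-4]
    - [0,0,-4]
    - [0,0,-4]
  rot:
    - [0,0,0]
    - [0,0,0]
    - [0,0,0]
    - [0,0,0]
    - [0,0,0]
    - [0,0,0]
    - [0,0,0]
    - [0,0,0]
    - [0,0,0]
  fingers: [-1,-1,-1,-1,-1,-1,-1,-1,-1]

```text
t: 4.67
ee_pos: [0.4786, 0.0099, 0.182]
tcp_rot: [179.8, -0.0, 67.4]
contact_force: [-0.8, 0.3, -0.1]
finger_gap: 0.006
gripper_force: 0.0
```

Run:
```python
from station import sensors, snapshot
from h import *
s=snapshot("scene"); o=sensors.observe(); print(o["t"],o["ee_pos"],o["contact_force"])
cv2.imwrite("pics/after.png",cv2.resize(s["frame"][130:250,160:310],None,fx=4,fy=4,interpolation=2))
```

```text
4.7167 [0.4780704  0.0099253  0.18072631] [ 0.08535197  0.16613049 -0.09749835]
```

View pics/after.png

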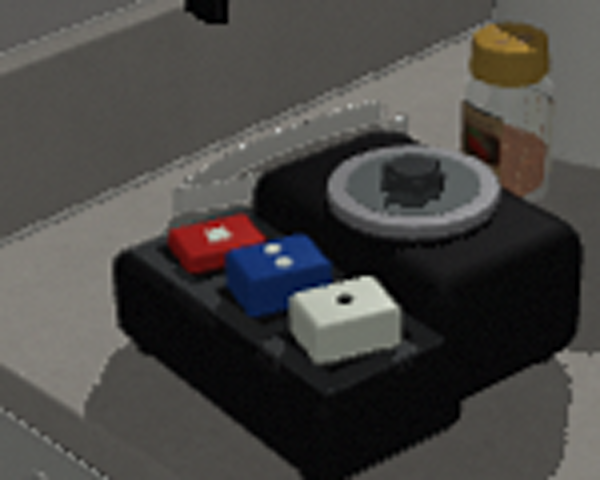

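The red key is down and stays down: its square moved from crop (216,214) to (217,234). The white key has popped up, its dot now at (345,299), blue is still up, and the tool is clear.

```bash
python3 -c "
from station import sign_off
print(sign_off())"
```

```text
the job is handed in; nothing more can be done
None
```

The blender base is switched off: the red key is latched down, the white key has popped up, the blue key was not touched, the arm is clear, and the job is handed in.

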